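# Put the setting block away and hold the sherd tweezers open at the mark

### The arm

A 6-joint arm with a two-finger parallel gripper is mounted at the origin on a cart in front of the work surface, level with it; the furniture and walls round the work are solid. World frame = base frame: x ahead of the robot, y to its left, z up, the work surface at z = 0. Lengths are in m, angles in rad, forces in N, time in s.
With the tool pointing down it reaches from about 0.375 to 0.975 m from the base axis. Payload 3.8 kg.
Tool frame: the origin (TCP) lies at the very end of the fingers, on their centre line; the grasp point (between the pads) lies 19 mm behind it (r.pinch_z is the distance from the TCP to the grasp point, in m); z points along the fingers, y is the direction in which the jaws open and shut (so a half turn about z gives the same grasp; the last joint's range is limited). The gripper opens to 85 mm and grips with 20 to 120 N. Pads are 22 mm wide; open, the fingers measure 114 mm over their backs; the gripper's body (76 mm by 85 mm) begins 54 mm behind the grasp point. The pads swing forward as they close: fully open they stand 13 mm farther back than shut.
Start: joints at [-1.199, 0.264, 1.604, -0, 1.274, -0.037], TCP at [0.268, -0.619, 0.231] pointing down, gripper open.
Joint ranges: [-2.63, 2.63], [-0.94, 2.18], [0.31, 2.57], [-1.31, 4.45], [0, 2.66], [-2.55, 2.55]. Speed limits (rad/s): [2.57, 2.57, 3.14, 3.14, 3.14, 3.14].

### API

Orientations are given as [roll, pitch, yaw] about the fixed x, y, z axes, in that order (R = Rz(yaw) Ry(pitch) Rx(roll)).
In Python, from workcell import get_state, vision, ticket, r gives the robot as it stands.
- The arm moves only by the tool drive_tool, never from a script. Its argument "targets" is a list of rows, each a list of 7 numbers: the finger opening in mm, from 0 to 85.4, then the shift along the tool's x, y, z in mm, then the turn, a rotation vector about the tool's x, y, z in degrees. A call has 1 to 12 rows; each row shifts and turns the commanded pose from where the row before left it, along the tool's axes as they then stand; what a row does not reach is not made up. A row lasts 1/10 s, in which the tool goes at most 50 mm and 8.59 degrees, less where a joint would pass 70% of its speed; a pose out of reach is approached as far as the arm can. A call is refused whole if a number of a shift passes 50 or a number of a turn 8.59, either way. A call with a gripper value outside its range is refused whole. The fingers move at their own pace and stop on an object; "grip_force" is the grip in N (left out, the last holds). Time passes only in rows, so rows that do not move let the fingers close. It gives the time, the measured TCP pose, the force and the opening at its end, in the units of the state.
- get_state(): the state, without advancing time (a new reading comes with each control period).
- vision.capture(name): name is "scene" or "top" or "wrist"; returns a dict with "frame" (480x640x3 uint8, blue, green, red), "z_map" (480x640 float32, m along the optical axis (not along the pixel's ray), 0 where there is no reading), "fx", "fy", "cx", "cy" (pixels), "dist_coeffs" ([k1, k2, p1, p2, k3] as OpenCV has them; the pictures are not rectified), "rvec" (rotation vector, rad) and "tvec" (3), from world to camera coordinates, as OpenCV has them; the wrist camera has in their place "T_tool_cam" (4x4, takes a point from camera to tool coordinates, whose origin is the TCP and whose axes are the flange's). Camera axes: x right, y down, z forward; pixel columns grow to the right and rows downward; lengths in m; the calibration is good to about 2 mm. A picture is of the moment at which its call begins: read the wrist's pose just before it.
- ticket.sign_off(): hands the job in, once; it reports no verdict.
Trained networks look in a picture, given as the dict that the camera call returned (one of the last four; its "shot" number tells which), for a name from the list of things; names that differ only in an ending like _2 or _b are one class to them, and where a whole thing is asked for, a point or a joint stands for the part that bears it (a point fixed in the world has none). Each returns a list of dicts, best first, with "confidence" (0 to 1); they miss things now and then, are a little off and sometimes report something else, mostly with a low value. They report only what shows in the picture. A call takes as long as a camera call. They do not tell look-alikes from the thing itself.
- vision.trace(picture, thing): "mask" (480x640 bool, what is visible of it) and "bbox" ([centre column, centre row, width, height] in pixels, round what is visible of it).
The state is a dict: "t": time; "qpos": joint angles; "qvel": joint speeds; "tau": joint torques, N m; "tcp_pos": TCP position; "ee_rot": TCP orientation; "ft_force": force on the tool from outside, world axes, zero at the start; "torque": the same for the moment, N m; "gripper_width": finger opening in m.
Only numpy, scipy, OpenCV 4.12 (cv2) and the standard library are available. Lean on these libraries where they do the work, as an engineer would, in place of code of your own. Each camera call takes 0.05 s, during which the arm holds its last target. There are 200 camera calls.

### The job

The green setting block is still standing in front of the sherd tweezers from checking their scale: put it back upright, fully down, in its own green-marked slot of the wooden block rack. Then squeeze the two brown grips of the cross-action tweezers on the iron stand until the black pointer stands at the red rider on the scale, and keep holding it steady there so that I can slip the sherd between the tips: finish with the grips still squeezed. Do not push the stand about, and leave the sherd and the other blocks where they are.

Things in the scene. Friction and masses are not known exactly. Their poses are not given: they have to be found in the camera images.
- block_green_centre (a point): centre of the green setting block, a loose steel block standing on end in front of the tweezer tips: 32 mm along its own x, 16 mm along its own y, 50 mm tall, the top 8 mm of it green, 0.19 kg. This point is 25 mm above its foot; z is up.
- slot_green (a point): floor of the block's own slot, at its centre: third slot of the wooden rack, with the green dot and green label on its -x side. 35 mm along its x, 19 mm along its y, 18 mm deep with a small chamfer; floor 8 mm above the table, so a seated block stands 32 mm out of the rack. Axes are the rack's, z up; the block's x goes along the slot's x, either way round.
- block_yellow_centre (a point): centre of the yellow-topped 8 mm setting block, 50 mm tall, standing loose in its slot; leave it
- block_blue_centre (a point): centre of the blue-topped 12 mm setting block, 50 mm tall, standing loose in its slot; leave it
- grips (a point): point midway between the two brown fibre grips of the tweezers, 60 mm above the table. x points along the tweezers to the tips, y to the left, z up. Each grip is 46 mm long (x) and 14 mm high (z -7 to +7 mm); at rest their outer faces are 36 mm apart; squeeze them together along y. As the arms cross in front of the grips, squeezing opens the tips, which lie 65 mm ahead.
- pointer (a point): end of the black pointer needle on the right arm, 56 mm ahead of the grips' middle and 10 mm higher, at the front edge of the scale plate
- rider_line (a point): middle of the 4 mm wide red rider clamped on the scale plate (on the left arm), at the plate's front edge; its y runs along the scale, to the left. The pointer is at the mark when its y in this frame is 0; at rest the pointer stands to the right (negative y) by the rider's setting.
- rider (a joint): setting of the red rider, m along the scale from the pointer's rest position (0.009 to 0.019, clamped: not to be moved). The pointer moves 1.43 mm for each mm that the width over the grips' middle shrinks, so it reaches the rider when that width is 36 mm less 0.70 times this setting; the tips are then 1.05 times the setting apart.
- left_arm_tip (a point): inner face of the left arm's tip (it lies on the right, the arms cross), 60 mm above the table
- right_arm_tip (a point): inner face of the right arm's tip; the tips touch at rest
- stand: the loose iron stand, 1.8 kg; origin on the table under the middle of the grips, x to the tips, z up. Base 150 mm long (x -160 to -10 mm), 80 mm wide, 19 mm high; the clamp at the heel reaches 76 mm, the scale and rider (x 40 to 65 mm) 75 mm above the table.
- block_green: the green setting block; origin at the centre of its foot
- sherd: brown stone-like sherd 48 x 81 x 15 mm lying right of the stand; origin at the centre of its underside; leave it
- block_rack: fixed wooden rack, 84 mm along x, 156 mm along y, 26 mm high; origin under its centre. Four slots 34 mm apart along y, from -y: yellow (8 mm block in place), blue (12 mm block in place), green (empty), white (for a 20 mm block that is away; stays empty). Slot centres are at x = +4 mm.
- left_arm (a joint): swing of the tweezers' left arm about its hinge at the heel, 130 mm behind the grips' middle: 0 at rest, grows as it is squeezed inward, hard stop at 0.064 rad. The pointer's reading on the scale, to compare with the rider's setting, is 0.186 m times the sum of both arms' swings. It springs back: about 4 N on the grip to start, 0.7 N more for every mm that this grip moves in.
- right_arm (a joint): swing of the tweezers' right arm, in the same way
Things that resemble listed ones, but are neither listed nor needed, are in the scene too. Leave any yellow look-alike of the block_green alone.

How it is judged:
On the way, in this order (a step that is already met when the one before it is completed fails the run):
1. the green block stands in its own slot, fully down and let go (horizontal distance between block_green_centre and slot_green below 0.004 m and z of block_green_centre in the frame of slot_green below 0.028 m and angle between block_green_centre's own z axis and vertical below 0.08 rad and contact force between the fingers and block_green below 0.1 N and linear speed of block_green below 0.02 m/s), for 0.3 s.
2. the tweezers are squeezed with the pointer at the rider, held for a second (y of pointer in the frame of rider_line between -0.002 and 0.002 m and contact force between the fingers and left_arm above 1.5 N and contact force between the fingers and right_arm above 1.5 N and velocity of joint left_arm between -0.03 and 0.03 rad/s and velocity of joint right_arm between -0.03 and 0.03 rad/s), for 1 s.
At the end, for the whole second after the job is handed in: Green block upright, let go and down in the green slot (3 mm from its floor, 4 mm from its centre); fingers squeeze both tweezer arms (over 1.5 N each), still, pointer within 2 mm of the middle of the red rider; stand within 20 mm of its start (all of step 1 and all of step 2 and distance of grips from where it was at the start of the episode below 0.02 m); the arm keeps its last pose, push and grip.
It fails at once if the tweezer stand is pushed more than 25 mm or tipped (distance of grips from where it was at the start of the episode above 0.025 m or angle between stand's own z axis and vertical above 0.12 rad).
It fails at once if the sherd is moved (distance of sherd from where it was at the start of the episode above 0.02 m).
It fails at once if another setting block is knocked out of place (distance of any of block_yellow_centre, block_blue_centre from where it was at the start of the episode above 0.015 m).
It also fails if it takes over 64 s, if anything falls off the work surface, if the arm or the gripper's body presses on something with over 40 N, if the wrist force passes 120 N, or if a joint passes its speed limit or range.

## Working session

There is one attempt and no reset: what is moved stays moved. The work goes in short steps, Python scripts to look and compute and a tool call to move; the robot and the scene stay as the last step left them, time stands still between calls to the robot, and variables do not carry over. Pictures are saved under pics/ and viewed, about 8 in all and at most 12, crops included, and the job is handed in when it is done.

Besides the shell and the picture viewer there is one more tool, called after "Call:" as a command line: name --pt "numbers of a row" for each row, then --argument value for the rest. drive_tool: Moves the arm, as the interface text tells. Its arguments: {"type":"object","properties":{"targets":{"type":"array","items":{"type":"array","items":{"type":"number"}}},"grip_force":{"type":"number"}},"required":["targets"]}

```bash
mkdir -p pics
cat > h.py <<'E'
import numpy as np, cv2
from workcell import get_state, vision, ticket, r
from scipy.spatial.transform import Rotation as R
def T_wc(d,s=None):
    """camera->world 4x4"""
    T=np.eye(4)
    if 'rvec' in d:
        Rm=cv2.Rodrigues(np.array(d['rvec'],float))[0]; T[:3,:3]=Rm.T; T[:3,3]=-Rm.T@np.array(d['tvec'],float).ravel(); return T
    T[:3,:3]=R.from_euler('xyz',s['ee_rot']).as_matrix(); T[:3,3]=s['tcp_pos']
    return T@np.array(d['T_tool_cam'])
def cloud(d,s=None):
    v,u=np.mgrid[0:480,0:640]
    K=np.array([[d['fx'],0,d['cx']],[0,d['fy'],d['cy']],[0,0,1.]])
    n=cv2.undistortPoints(np.stack([u.ravel(),v.ravel()],1).astype(float)[:,None],K,np.array(d['dist_coeffs'],float))[:,0]
    z=d['z_map'].ravel().astype(float)
    P=np.c_[n*z[:,None],z]; T=T_wc(d,s)
    W=P@T[:3,:3].T+T[:3,3]; W[z==0]=np.nan
    return W.reshape(480,640,3)
E
python3 - <<'E'
from h import *
s=get_state(); print({k:np.round(v,3) for k,v in s.items()}, r.pinch_z)
ims=[]
for n in ['scene','top']:
    d=vision.capture(n); C=cloud(d); ims.append(d['frame'])
    print(n,np.round(T_wc(d)[:3,3],2))
    for th in ['block_green','block_rack','stand','sherd','rider','pointer','left_arm','right_arm','block_yellow_centre']:
        for o in vision.trace(d,th)[:3]:
            P=C[o['mask']]; P=P[~np.isnan(P[:,0])]
            print(n,th,round(o['confidence'],2),np.round(o['bbox']),np.round(np.median(P,0),3) if len(P) else None, np.round(P.max(0),3) if len(P) else None)
cv2.imwrite('pics/scene.png',ims[0]);cv2.imwrite('pics/top.png',ims[1])
E
```

```text
{'t': np.float64(0.0), 'qpos': array([-1.199,  0.265,  1.605,  0.   ,  1.274, -0.037]), 'qvel': array([-0.001, -0.   ,  0.002,  0.   , -0.   ,  0.001]), 'tau': array([ 3.0000e-03, -5.1511e+01, -3.6731e+01,  0.0000e+00,  1.3000e-02,
       -0.0000e+00]), 'tcp_pos': array([ 0.268, -0.619,  0.23 ]), 'ee_rot': array([-3.139, -0.   ,  0.409]), 'ft_force': array([0.091, 0.276, 0.382]), 'torque': array([ 0.039, -0.04 , -0.054]), 'gripper_width': np.float64(0.085)} 0.0187
scene [-0.25 -0.83  0.53]
scene block_green 0.66 [384. 250.  12.  19.] [ 0.537 -0.322  0.028] [ 0.563 -0.306  0.049]
scene block_green 0.49 [360. 246.  12.  21.] [ 0.53  -0.264  0.027] [ 0.626 -0.19   0.069]
scene block_rack 0.63 [262. 206.  59.  24.] [0.522 0.069 0.02 ] [0.64  0.198 0.027]
scene block_rack 0.59 [333. 264.  43.  35.] [ 0.387 -0.314  0.06 ] [ 0.452 -0.305  0.067]
scene stand 0.65 [320. 278.  73.  80.] [ 0.333 -0.317  0.017] [ 0.571 -0.195  0.075]
scene sherd 0.6 [426. 303.  34.  20.] [ 0.466 -0.482  0.01 ] [ 0.495 -0.441  0.014]
scene sherd 0.24 [361. 246.  12.  19.] [ 0.533 -0.264  0.025] [ 0.612 -0.218  0.
[... 538 characters left out ...]
1] [ 0.546 -0.247  0.056]
top block_green 0.5 [356. 211.  11.  18.] [ 0.545 -0.312  0.049] [ 0.562 -0.305  0.058]
top block_rack 0.92 [179. 212.  77.  45.] [0.545 0.092 0.026] [0.599 0.18  0.064]
top stand 0.7 [354. 284.  53.  97.] [ 0.351 -0.305  0.02 ] [ 0.485 -0.257  0.079]
top stand 0.25 [339. 253.  10.  36.] [ 0.443 -0.279  0.068] [ 0.486 -0.259  0.075]
top sherd 0.9 [426. 242.  35.  22.] [ 0.475 -0.476  0.014] [ 0.499 -0.438  0.02 ]
top pointer 0.66 [356. 269.   9.  42.] [ 0.435 -0.308  0.067] [ 0.454 -0.303  0.073]
top left_arm 0.69 [342. 252.   8.  30.] [ 0.472 -0.277  0.07 ] [ 0.478 -0.263  0.075]
top right_arm 0.43 [358. 281.  12.  64.] [ 0.426 -0.308  0.066] [ 0.455 -0.302  0.073]
```

Run:
```python
import cv2
import numpy as np
t=cv2.imread('pics/top.png')
a=cv2.resize(t[160:350,120:460],(800,447),interpolation=cv2.INTER_CUBIC)
cv2.imwrite('pics/topc.png',a)
s=cv2.imread('pics/scene.png')
cv2.imwrite('pics/scenec.png',cv2.resize(s[180:340,220:460],(800,533),interpolation=cv2.INTER_CUBIC))
```

```text
(no output)
```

View pics/topc.png

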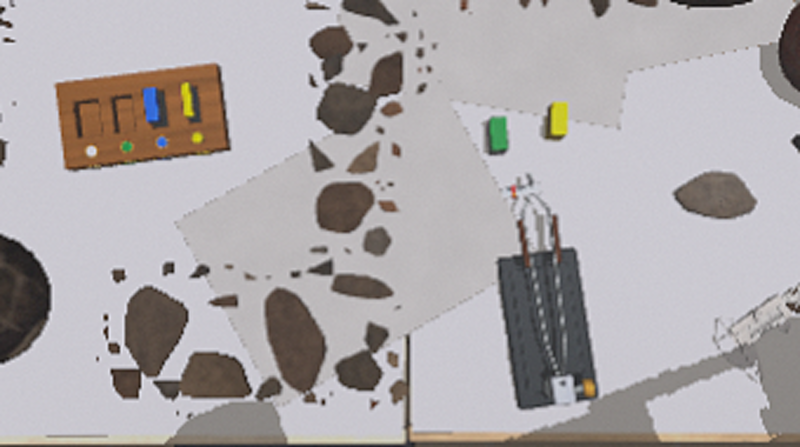

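View pics/scenec.png

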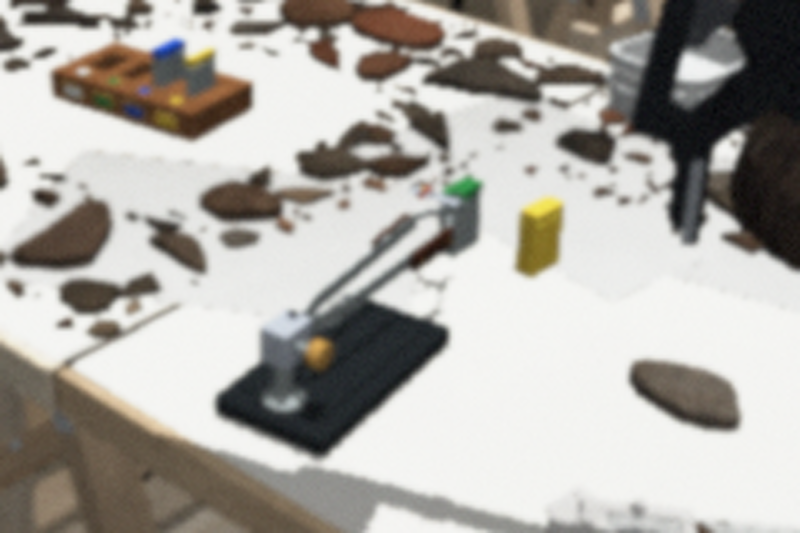

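In the scene image the green-topped steel block is at (360,246), or (332,217) in the top view. The all-yellow look-alike is at (384,250), or (356,211) in the top view. I pick the green-topped one. The rack is at top (179,212), and its green dot is on the third slot.

Run:
```python
from h import *
s=get_state();d=vision.capture('top'); C=cloud(d); f=d['frame'].astype(int); b,g,rr=f[...,0],f[...,1],f[...,2]
def rect(m,zlo,zhi,name):
    P=C[m]; P=P[(P[:,2]>zlo)&(P[:,2]<zhi)]
    q=cv2.minAreaRect((P[:,:2]*1000).astype(np.float32)); print(name,len(P),np.round(q[0],1),np.round(q[1],1),round(q[2],1),np.round(np.median(P[:,2]),3))
hsv=cv2.cvtColor(d['frame'],cv2.COLOR_BGR2HSV)
for th in ['block_rack','stand','sherd']:
    o=vision.trace(d,th)[0]; m=o['mask']
    if th=='block_rack': rect(m,.02,.032,th); rk=m
    elif th=='stand': rect(m,.012,.026,th)
gm=(hsv[...,0]>45)&(hsv[...,0]<85)&(hsv[...,1]>100)
n,l,st,c=cv2.connectedComponentsWithStats(gm.astype(np.uint8))
for i in range(1,n):
    if st[i,4]>3: print(c[i],st[i,4],np.round(np.nanmedian(C[l==i],0),3)); 
    if st[i,4]>60: rect(l==i,.04,.06,'green')
red=((hsv[...,0]<6)|(hsv[...,0]>174))&(hsv[...,1]>120)
n,l,st,c=cv2.connectedComponentsWithStats(red.astype(np.uint8))
for i in range(1,n):
    if st[i,4]>2 and abs(c[i][0]-340)<20: print('red',c[i],st[i,4],np.round(np.nanmedian(C[l==i],0),3))
print(np.round(vision.capture('wrist')['T_tool_cam'],3))
```

```text
block_rack 2007 [547.3  88.9] [ 85.5 156.2] 7.9 0.027
stand 1911 [ 344.6 -307.3] [149.4  82.2] 9.1 0.019
[491.06514658 111.91693811] 614 [ 0.777 -0.629  0.036]
green 19 [ 780.4 -622.6] [60.7 57.2] 75.6 0.041
[331.20212766 216.41489362] 94 [ 0.531 -0.256  0.051]
green 93 [ 530.6 -256. ] [30.2 15.4] 4.6 0.051
[173.5        221.71428571] 14 [0.517 0.102 0.028]
red [337.75 240.  ] 4 [ 0.476 -0.269  0.072]
[[-0.001 -0.945 -0.328  0.085]
 [ 1.    -0.001 -0.    -0.001]
 [-0.    -0.328  0.945 -0.143]
 [ 0.     0.     0.     1.   ]]
```

Call:
drive_tool --pt "40 0 0 0 0 0 6.3" --pt "40 0 0 0 0 0 6.3" --pt "40 0 0 0 0 0 6.2" --pt "40 29.1 -34.1 8 0 0 0" --pt "40 29.1 -34.1 8 0 0 0" --pt "40 29.1 -34.1 8 0 0 0" --pt "40 29.1 -34.1 8 0 0 0" --pt "40 29.1 -34.1 8 0 0 0" --pt "40 29.1 -34.1 8 0 0 0" --pt "40 29.1 -34.1 8 0 0 0" --pt "40 29.1 -34.1 8 0 0 0" --pt "40 29.1 -34.1 8 0 0 0" --grip_force 40

```text
t: 2.45
tcp_pos: [0.5056, -0.2909, 0.1593]
ee_rot: [3.141, -0.001, 0.081]
ft_force: [0.3, -0.4, -0.3]
gripper_width: 0.0399
```

Call:
drive_tool --pt "40 29.1 -34.1 8 0 0 0" --pt "40 0 0 0 0 0 0" --pt "40 0 0 0 0 0 0"

```text
t: 2.75
tcp_pos: [0.5312, -0.255, 0.151]
ee_rot: [3.142, 0.001, 0.084]
ft_force: [-0.1, -0.2, 0.4]
gripper_width: 0.04
```

```bash
cat > g.py <<'E'
from h import *
def shot(name):
    s=get_state(); d=vision.capture('wrist'); cv2.imwrite(f'pics/{name}.png',d['frame']); return s,d,cloud(d,s)
def rect(P,zlo,zhi,name):
    P=P[(P[:,2]>zlo)&(P[:,2]<zhi)]
    q=cv2.minAreaRect((P[:,:2]*1000).astype(np.float32)); print(name,len(P),np.round(q[0],1),np.round(q[1],1),round(q[2],1),np.round(np.median(P[:,2]),4)); return q
def hue(d,lo,hi,sat=100):
    h=cv2.cvtColor(d['frame'],cv2.COLOR_BGR2HSV); return (h[...,0]>=lo)&(h[...,0]<=hi)&(h[...,1]>sat)
E
python3 - <<'E'
from g import *
s,d,C=shot('w1'); print(np.round(s['tcp_pos'],4),np.round(np.degrees(s['ee_rot']),2))
m=hue(d,45,85).astype(np.uint8); n,l,st,c=cv2.connectedComponentsWithStats(m)
for i in range(1,n):
    if st[i,4]>100: print(c[i],st[i]); rect(C[l==i],.04,.06,'green')
E
```

```text
[ 0.5312 -0.255   0.151 ] [1.80e+02 4.00e-02 4.79e+00]
[322.18733032 234.22262443] [ 311  211   24   48 1105]
green 1096 [ 532.8 -254.6] [30.5 14.5] 4.1 0.0499
```

View pics/w1.png

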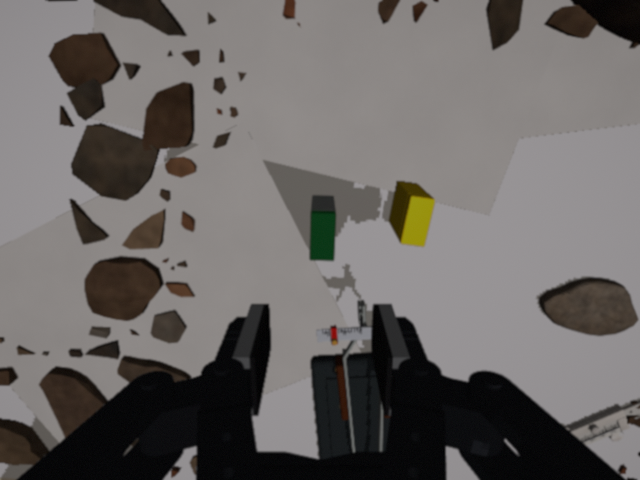

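The green-topped block is at (322,234) with the yellow look-alike at (412,215), so the choice is confirmed. Next I descend and grip.

Call:
drive_tool --pt "40 1.6 -0.5 25 0 0 0.5" --pt "40 0 0 25 0 0 0" --pt "40 0 0 25 0 0 0" --pt "40 0 0 25 0 0 0" --pt "40 0 0 25 0 0 0" --pt "40 0 0 0 0 0 0" --pt "10 0 0 0 0 0 0" --pt "10 0 0 0 0 0 0" --pt "10 0 0 0 0 0 0" --pt "10 0 0 0 0 0 0" --grip_force 40

```text
t: 3.8
tcp_pos: [0.5334, -0.2562, 0.0279]
ee_rot: [3.14, -0.002, 0.072]
ft_force: [-1.3, -1.4, 3.8]
gripper_width: 0.0151
```

Call:
drive_tool --pt "10 0 0 -30 0 0 0" --pt "10 0 0 -35 0 0 0" --pt "10 0 0 -35 0 0 -3.8" --pt "10 7.2 -39.7 0 0 0 0" --pt "10 7.2 -39.7 0 0 0 0" --pt "10 7.2 -39.7 0 0 0 0" --pt "10 7.2 -39.7 0 0 0 0" --pt "10 7.2 -39.7 0 0 0 0" --pt "10 7.2 -39.7 0 0 0 0" --pt "10 7.2 -39.7 0 0 0 0" --pt "10 7.2 -39.7 0 0 0 0" --pt "10 7.2 -39.7 0 0 0 0"

```text
t: 5.0
tcp_pos: [0.5473, 0.1092, 0.1269]
ee_rot: [3.142, -0.001, 0.139]
ft_force: [0.9, -0.7, -1.9]
gripper_width: 0.0151
```

Call:
drive_tool --pt "10 0 0 0 0 0 0" --pt "10 0 0 0 0 0 0" --pt "10 0 0 0 0 0 0"

```text
t: 5.3
tcp_pos: [0.5472, 0.1068, 0.1264]
ee_rot: [3.141, 0.0, 0.138]
ft_force: [0.1, -0.2, -1.5]
gripper_width: 0.0154
```

Run:
```python
from g import *
s,d,C=shot('w2'); print(np.round(s['tcp_pos'],4),np.round(np.degrees(s['ee_rot']),2),s['gripper_width'])
m=hue(d,45,85).astype(np.uint8); n,l,st,c=cv2.connectedComponentsWithStats(m)
for i in range(1,n):
    if st[i,4]>30: print(c[i],st[i],np.round(np.nanmedian(C[l==i],0),4)); 
o=vision.trace(d,'block_rack')
for q in o[:2]:
    print(q['confidence'],q['bbox']); 
    rect(C[q['mask']],.02,.032,'rack')
np.savez('w2.npz',C=C)
```

```text
[0.5472 0.1068 0.1264] [179.97   0.     7.93] 0.01543379688852769
[320.78849066 349.39676931] [ 296  308   50   85 3962] [0.5495 0.1085 0.1483]
0.78 [347.9, 237.1, 261.9, 136.1]
rack 22829 [548.3  91.4] [ 84.9 157.1] 8.0 0.0259
```

View pics/w2.png

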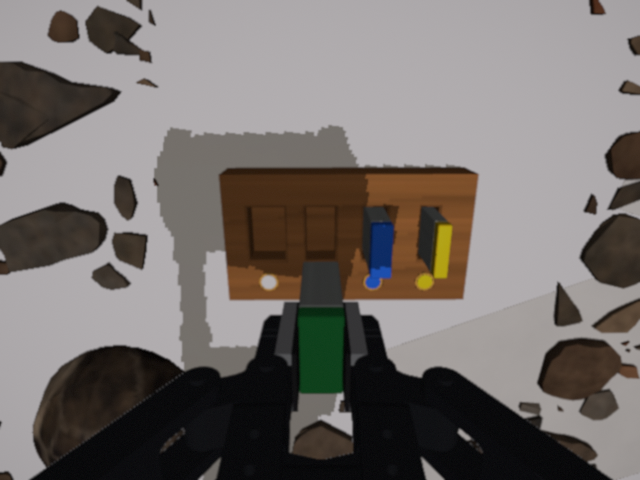

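The green block is held between the jaws at (321,350). Its slot, third in the row, is empty at (320,232), and blue at (380,240) and yellow at (440,245) are in place. Next I measure the slot and the block in this same view.

Run:
```python
from g import *
C=np.load('w2.npz')['C']; f=cv2.imread('pics/w2.png'); d={'frame':f}
P=C[hue(d,45,85)]; q=rect(P,.144,.153,'greentop')
a=np.radians(8.0); X=np.array([np.cos(a),np.sin(a)]);Y=np.array([-X[1],X[0]])
o=np.array([.5483,.0914])
L=np.stack([(C[...,:2]-o)@X*1000,(C[...,:2]-o)@Y*1000,C[...,2]*1000],-1)
# row profile: heights along y at several x
for xl in (8,12,16):
    m=(abs(L[...,0]-xl)<1)&(L[...,1]>-2)&(L[...,1]<66)&(L[...,2]<40)
    y=L[m][:,1];z=L[m][:,2];i=np.argsort(y); print(xl,[(int(b),round(float(np.median(z[(y>=b)&(y<b+1)])),0)) for b in range(-2,66) if ((y>=b)&(y<b+1)).any()])
m=(abs(L[...,1]-17)<3)&(L[...,2]<40)
x=L[m][:,0];z=L[m][:,2]; print([(b,round(float(np.median(z[(x>=b)&(x<b+1)])),0)) for b in range(-15,40) if ((x>=b)&(x<b+1)).any()])
p=np.array([q[0]])/1000-o; print('block in rack frame',p@X*1000,p@Y*1000)
g=L[...,1][hue(d,45,85)];
```

```text
greentop 3705 [546.1 112.6] [32.3 25.5] 7.0 0.1483
8 [(-2, 26.0), (-1, 26.0), (0, 26.0), (1, 26.0), (2, 26.0), (3, 25.0), (4, 26.0), (5, 26.0), (6, 25.0), (7, 23.0), (8, 8.0), (9, 8.0), (10, 8.0), (11, 8.0), (12, 8.0), (13, 8.0), (14, 8.0), (15, 8.0), (16, 8.0), (17, 8.0), (18, 7.0), (19, 7.0), (20, 8.0), (21, 8.0), (22, 8.0), (23, 7.0), (24, 7.0), (25, 8.0), (26, 15.0), (27, 26.0), (28, 26.0), (29, 26.0), (30, 27.0), (31, 26.0), (32, 26.0), (33, 26.0), (34, 26.0), (35, 26.0), (36, 26.0), (37, 26.0), (38, 26.0), (39, 24.0), (41, 8.0), (42, 8.0), (43, 8.0), (44, 9.0), (45, 8.0), (46, 9.0), (47, 9.0), (48, 9.0), (49, 7.0), (50, 8.0), (51, 9.0), (52, 8.0), (53, 8.0), (54, 8.0), (55, 8.0), (56, 7.0), (57, 9.0), (58, 8.0), (59, 8.0), (60, 7.0), (61, 8.0), (62, 15.0), (63, 25.0), (64, 26.0), (65, 26.0)]
12 [(-2, 26.0), (-1, 26.0), (0, 25.0), (1, 27.0), (2, 26.0), (3, 26.0), (4, 26.0), (5, 27.0), (6, 26.0), (7, 22.0), (8, 8.0), (9, 8.0), (10, 9.0), (11, 7.0), (12, 8.0), (13, 8.0), (14, 7.0), (15, 8.0), (16, 7.0), (17, 7.0), (18, 8.0), (19, 8.0), (20, 8.0), (21, 8.0), (22, 8.0), (23, 8.0), (
[... 1150 characters left out ...]
8.0), (60, 8.0), (61, 8.0), (62, 15.0), (63, 25.0), (64, 26.0), (65, 26.0)]
[(-15, 25.0), (-14, 18.0), (-13, 9.0), (-12, 8.0), (-11, 8.0), (-10, 8.0), (-9, 8.0), (-8, 8.0), (-7, 8.0), (-6, 8.0), (-5, 8.0), (-4, 8.0), (-3, 8.0), (-2, 8.0), (-1, 8.0), (0, 8.0), (1, 8.0), (2, 8.0), (3, 8.0), (4, 8.0), (5, 8.0), (6, 8.0), (7, 8.0), (8, 8.0), (9, 8.0), (10, 8.0), (11, 8.0), (12, 8.0), (13, 8.0), (14, 8.0), (15, 8.0), (16, 7.0), (17, 8.0), (22, 25.0), (23, 26.0), (24, 26.0), (25, 26.0), (26, 26.0), (27, 26.0), (28, 26.0), (29, 26.0), (30, 26.0), (31, 26.0), (32, 26.0), (33, 26.0), (34, 26.0), (35, 26.0), (36, 26.0), (37, 26.0), (38, 26.0), (39, 25.0)]
block in rack frame [0.77250143] [21.33428289]
```

Run:
```python
from g import *
C=np.load('w2.npz')['C']; f=cv2.imread('pics/w2.png')
a=np.radians(8.0); X=np.array([np.cos(a),np.sin(a)]);Y=np.array([-X[1],X[0]]); o=np.array([.5483,.0914])
m=hue({'frame':f},50,75,120); m&=abs(C[...,2]-.1483)<.004
L=np.stack([(C[...,:2]-o)@X*1000,(C[...,:2]-o)@Y*1000],-1)
xs=[(round(L[r_,m[r_],1].min(),1),round(L[r_,m[r_],1].max(),1)) for r_ in range(312,392,10)]
ys=[(round(L[m[:,c],c,0].min(),1),round(L[m[:,c],c,0].max(),1)) for c in range(302,342,6)]
print(xs,ys)
```

```text
[(np.float64(9.5), np.float64(24.3)), (np.float64(8.4), np.float64(24.9)), (np.float64(9.1), np.float64(24.5)), (np.float64(9.4), np.float64(24.5)), (np.float64(9.4), np.float64(24.6)), (np.float64(9.4), np.float64(24.5)), (np.float64(9.4), np.float64(24.6)), (np.float64(9.4), np.float64(24.5))] [(np.float64(-15.0), np.float64(16.4)), (np.float64(-14.8), np.float64(16.4)), (np.float64(-15.0), np.float64(16.4)), (np.float64(-14.9), np.float64(16.6)), (np.float64(-14.8), np.float64(16.5)), (np.float64(-15.5), np.float64(16.4)), (np.float64(-14.1), np.float64(16.4))]
```

Call:
drive_tool --pt "10 3.5 0 20 0 0 0" --pt "10 0 0 25 0 0 0" --pt "10 0 0 20 0 0 0" --pt "10 0 0 5 0 0 0" --pt "10 0 0 4 0 0 0" --pt "10 0 0 3 0 0 0" --pt "10 0 0 0 0 0 0"

```text
t: 6.1
tcp_pos: [0.552, 0.1071, 0.052]
ee_rot: [3.141, -0.001, 0.137]
ft_force: [-3.5, -1.7, 8.8]
gripper_width: 0.015
```

Call:
drive_tool --pt "10 0 0 0 0 0 0" --pt "10 0 0 0 0 0 0"

```text
t: 6.3
tcp_pos: [0.5519, 0.1071, 0.052]
ee_rot: [3.141, -0.002, 0.137]
ft_force: [-4.4, -1.8, 7.7]
gripper_width: 0.0154
```

Run:
```python
from g import *
s,d,C=shot('w3'); print(np.round(s['tcp_pos'],4),np.round(np.degrees(s['ee_rot']),2),s['gripper_width'],np.round(s['ft_force'],1),np.round(s['torque'],2))
cv2.imwrite('pics/w3c.png',cv2.resize(d['frame'][180:420,200:520],(800,600),interpolation=cv2.INTER_CUBIC))
np.savez('w3.npz',C=C)
q=vision.trace(d,'block_rack')[0]; rect(C[q['mask']],.022,.030,'rack')
```

```text
[0.5519 0.1071 0.052 ] [ 1.7997e+02 -9.0000e-02  7.8800e+00] 0.015406015237595992 [-4.4 -1.8  7.7] [-0.38  0.86  0.01]
rack 31677 [548.5  91.3] [ 85.4 157.2] 7.9 0.0259
```

View pics/w3c.png

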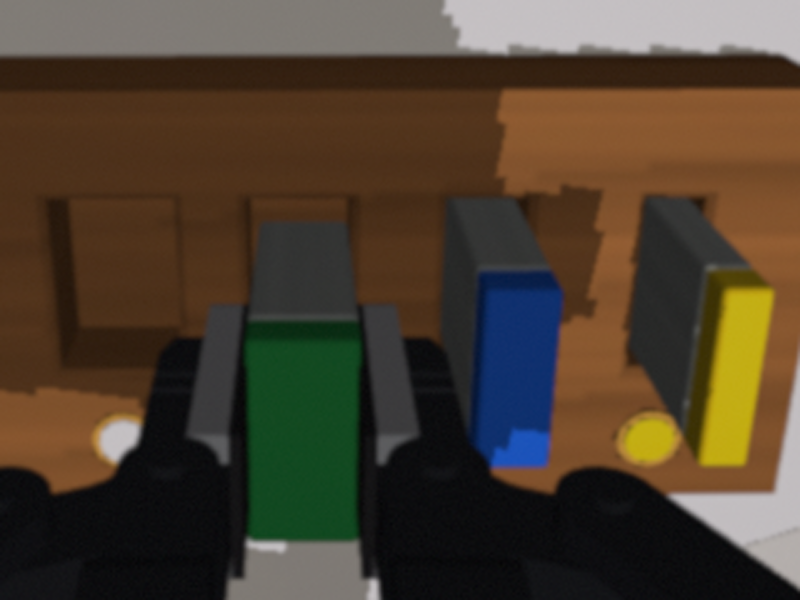

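Run:
```python
from g import *
C=np.load('w3.npz')['C']
a=np.radians(7.9); X=np.array([np.cos(a),np.sin(a)]);Y=np.array([-X[1],X[0]]); o=np.array([.5485,.0913])
L=np.stack([(C[...,:2]-o)@X*1000,(C[...,:2]-o)@Y*1000,C[...,2]*1000],-1)
for c in (312,320,328,334): print(c,[(r_,*np.round(L[r_,c],1).tolist()) for r_ in range(250,314,4)])
print([(c,*np.round(L[276,c],1).tolist()) for c in range(290,350,3)])
print([(r_,*np.round(L[r_,320],1).tolist()) for r_ in range(380,404,3)])
```

```text
312 [(250, 26.1, 20.4, 25.0), (254, 25.0, 20.3, 27.2), (258, 22.2, 20.4, 25.0), (262, 13.4, 20.8, 8.2), (266, 11.5, 20.8, 8.9), (270, 17.3, 20.4, 27.1), (274, 17.0, 20.3, 30.7), (278, 17.8, 20.2, 36.7), (282, 18.4, 20.1, 41.9), (286, 18.6, 20.0, 46.2), (290, 18.7, 19.9, 49.9), (294, 19.4, 19.9, 54.6), (298, 19.7, 19.8, 58.7), (302, 19.3, 19.7, 60.9), (306, 19.3, 19.7, 63.9), (310, 20.3, 19.6, 68.7)]
320 [(250, 26.5, 16.8, 26.1), (254, 24.4, 16.8, 25.5), (258, 22.2, 16.8, 24.9), (262, 13.2, 16.9, 7.7), (266, 11.3, 16.9, 8.4), (270, nan, nan, nan), (274, 17.2, 16.8, 31.2), (278, 17.5, 16.8, 36.1), (282, 17.9, 16.8, 40.9), (286, 18.1, 16.8, 45.1), (290, 18.9, 16.8, 50.3), (294, 19.0, 16.8, 54.0), (298, 19.1, 16.8, 57.4), (302, 19.8, 16.8, 61.9), (306, 19.1, 16.8, 63.6), (310, 20.4, 16.8, 69.0)]
328 [(250, 26.4, 13.3, 25.8), (254, 24.6, 13.3, 26.1), (258, 22.2, 13.2, 25.0), (262, 13.3, 12.9, 8.0), (266, 11.0, 12.9, 7.7), (270, 17.2, 13.3, 26.9), (274, 17.2, 13.3, 31.3), (278, 17.8, 13.4, 36.6), (282, 17.7, 13.5, 40.4), (286, 18.1, 13.6, 45.1), (290, 19.0, 13.7, 50.5), (294, 19.1, 13.7, 5
[... 503 characters left out ...]
.4)]
[(290, 14.0, 30.4, 26.2), (293, 13.9, 29.0, 26.0), (296, 13.4, 27.8, 24.9), (299, 9.7, 26.9, 16.8), (302, 6.2, 25.8, 8.9), (305, 17.5, 23.3, 33.9), (308, 17.7, 22.0, 34.3), (311, 17.9, 20.7, 34.9), (314, 17.7, 19.4, 34.5), (317, 17.2, 18.1, 33.3), (320, 17.6, 16.8, 34.1), (323, 17.8, 15.5, 34.7), (326, 17.3, 14.2, 33.6), (329, 17.1, 12.9, 33.0), (332, 17.3, 11.7, 33.7), (335, 17.9, 10.4, 34.8), (338, 17.4, 9.1, 33.7), (341, 13.4, 7.3, 25.0), (344, 14.1, 6.0, 26.5), (347, 14.0, 4.7, 26.4)]
[(380, -4.4, 16.8, 74.7), (383, -5.1, 16.8, 75.5), (386, -6.2, 16.8, 75.6), (389, -7.7, 16.8, 75.5), (392, -9.0, 16.8, 75.5), (395, -10.6, 16.8, 75.2), (398, -75.7, 17.1, 0.5), (401, -78.1, 17.1, 0.3)]
```

The block leans about 0.075 rad in the jaws, because its foot caught the slot's -x edge about 3 mm short. I lift it, tilt the tool back 4.3 degrees, and shift it.

Call:
drive_tool --pt "10 0 0 -5 0 0 0" --pt "10 0 0 -2 0 0 0" --pt "10 1 0 0 0 4.3 0" --pt "10 0 0 0 0 0 0" --pt "10 0 0 0 0 0 0"

```text
t: 6.9
tcp_pos: [0.5514, 0.1079, 0.0564]
ee_rot: [-3.142, -0.074, 0.138]
ft_force: [-0.6, 0.4, -1.1]
gripper_width: 0.0152
```

```bash
cat > chk.py <<'E'
from g import *
s,d,C=shot('wx'); print(np.round(s['tcp_pos'],4),np.round(np.degrees(s['ee_rot']),2),s['gripper_width'],np.round(s['ft_force'],1))
q=vision.trace(d,'block_rack')[0]; rect(C[q['mask']],.022,.030,'rack')
a=np.radians(7.9); X=np.array([np.cos(a),np.sin(a)]);Y=np.array([-X[1],X[0]]); o=np.array([.5485,.0913])
L=np.stack([(C[...,:2]-o)@X*1000,(C[...,:2]-o)@Y*1000,C[...,2]*1000],-1)
print([(r_,*np.round(L[r_,320],1).tolist()) for r_ in range(230,420,6)])
E
python3 chk.py
```

```text
[0.5514 0.1079 0.0564] [-180.     -4.23    7.91] 0.015248081782955976 [-0.6  0.4 -1.1]
rack 30680 [548.3  91.1] [ 85.2 157. ] 8.0 0.0259
[(230, 35.6, 17.7, 26.3), (236, 32.5, 17.7, 25.1), (242, 29.9, 17.7, 26.0), (248, 27.2, 17.7, 26.4), (254, 24.3, 17.7, 26.3), (260, 15.5, 17.8, 8.2), (266, 11.8, 17.8, 6.8), (272, 18.9, 17.7, 35.8), (278, 18.2, 17.7, 41.2), (284, 18.8, 17.7, 49.8), (290, 18.3, 17.7, 54.9), (296, 18.5, 17.7, 61.3), (302, 18.2, 17.7, 66.3), (308, 18.3, 17.6, 71.8), (314, 18.7, 17.6, 77.5), (320, 17.1, 17.6, 78.8), (326, 14.5, 17.6, 78.0), (332, 12.3, 17.6, 78.1), (338, 10.5, 17.6, 79.0), (344, 8.3, 17.6, 79.3), (350, 5.5, 17.7, 78.3), (356, 3.0, 17.7, 78.1), (362, 0.7, 17.7, 78.1), (368, -1.6, 17.7, 78.4), (374, -4.3, 17.7, 77.8), (380, -6.3, 17.7, 78.5), (386, -8.6, 17.7, 78.8), (392, -10.8, 17.7, 79.1), (398, -72.3, 17.9, -1.0), (404, -76.2, 17.9, -0.7), (410, -80.0, 17.9, -0.2), (416, -83.1, 17.9, 1.1)]
```

Call:
drive_tool --pt "10 1.6 0.3 0 0 0 0" --pt "10 -0.3 0 4 0 0 0" --pt "10 -0.3 0 4 0 0 0" --pt "10 -0.3 0 4 0 0 0" --pt "10 -0.3 0 4 0 0 0" --pt "10 -0.2 0 3 0 0 0" --pt "10 0 0 0 0 0 0"

```text
t: 7.7
tcp_pos: [0.5528, 0.1079, 0.0362]
ee_rot: [-3.142, -0.073, 0.138]
ft_force: [0.2, -0.7, -1.8]
gripper_width: 0.0152
```

```bash
python3 chk.py
```

```text
[0.5528 0.1079 0.0362] [-180.     -4.21    7.92] 0.015237838444965887 [ 0.2 -0.7 -1.8]
rack 31886 [548.6  91.4] [ 84.7 156.8] 8.1 0.0259
[(230, 41.9, 17.5, 26.3), (236, 39.3, 17.5, 25.8), (242, 36.9, 17.5, 26.1), (248, 34.2, 17.5, 25.6), (254, 31.7, 17.5, 25.8), (260, 29.0, 17.5, 25.2), (266, 26.4, 17.5, 25.3), (272, 23.9, 17.5, 25.6), (278, 19.7, 17.5, 21.5), (284, 19.9, 17.5, 28.8), (290, 19.6, 17.5, 34.4), (296, 19.6, 17.5, 40.5), (302, 19.5, 17.5, 45.9), (308, 19.7, 17.5, 51.5), (314, nan, nan, nan), (320, 18.0, 17.5, 57.4), (326, 16.5, 17.5, 58.9), (332, 13.7, 17.5, 57.8), (338, 11.9, 17.5, 58.7), (344, 9.7, 17.5, 58.9), (350, 7.0, 17.5, 58.2), (356, 5.1, 17.5, 59.0), (362, 2.0, 17.5, 57.8), (368, -0.2, 17.5, 58.1), (374, -2.1, 17.5, 58.8), (380, -5.4, 17.5, 57.5), (386, -7.2, 17.5, 58.5), (392, -9.5, 17.5, 58.7), (398, -36.1, 17.6, 26.0), (404, -39.6, 17.6, 25.6), (410, -62.4, 17.7, 0.4), (416, -66.1, 17.7, 0.4)]
```

Call:
drive_tool --pt "18 0 0 0 0 0 0" --pt "21 0 0 0 0 0 0" --pt "22 0 0 0 0 0 0" --pt "22 0 0 0 0 0 0"

```text
t: 8.2
tcp_pos: [0.5538, 0.108, 0.0376]
ee_rot: [-3.142, -0.076, 0.138]
ft_force: [-0.4, 0.1, 0.2]
gripper_width: 0.0218
```

Call:
drive_tool --pt "22 0 0 -10 0 0 0" --pt "22 0 0 -20 0 0 0" --pt "22 0 0 -30 0 0 0" --pt "22 0 0 -30 0 -4.3 0" --pt "60 0 0 0 0 0 0" --pt "60 0 0 0 0 0 0"

```text
t: 8.8
tcp_pos: [0.5482, 0.1073, 0.1287]
ee_rot: [-3.142, -0.004, 0.138]
ft_force: [0.2, -0.1, -0.7]
gripper_width: 0.05
```

Run:
```python
from g import *
s,d,C=shot('w4'); print(np.round(s['tcp_pos'],4),np.round(np.degrees(s['ee_rot']),2),s['gripper_width'],np.round(s['ft_force'],1))
q=vision.trace(d,'block_rack')[0]; q=rect(C[q['mask']],.022,.030,'rack')
a=np.radians(7.9); X=np.array([np.cos(a),np.sin(a)]);Y=np.array([-X[1],X[0]]); o=np.array(q[0])/1000
g=hue(d,45,85)&(C[...,2]>.05); q=rect(C[g],.05,.068,'green'); p=np.array(q[0])/1000-o; print('rack frame',p@X*1000,p@Y*1000)
for nm,lo,hi in (('blue',100,130),('yellow',22,34)):
    q=rect(C[hue(d,lo,hi,130)],.05,.068,nm);p=np.array(q[0])/1000-o; print('rack frame',p@X*1000,p@Y*1000)
cv2.imwrite('pics/w4c.png',cv2.resize(d['frame'][160:360,180:480],(750,500)))
```

```text
[0.5482 0.1073 0.1287] [-180.     -0.23    7.92] 0.05002948127237191 [ 0.2 -0.1 -0.7]
rack 23126 [548.3  91.5] [ 85.1 157. ] 7.9 0.0259
green 1508 [550.5 109. ] [32.  15.5] 7.5 0.0578
rack frame 4.598896923133041 16.96051168476974
blue 1193 [555.2  75.6] [31.9 11.9] 8.3 0.0578
rack frame 4.651108643625117 -16.678623978749595
yellow 926 [554.5  77.2] [32.4 80.1] 8.5 0.0577
rack frame 4.11399086894814 -15.033615547282885
```

View pics/w4c.png

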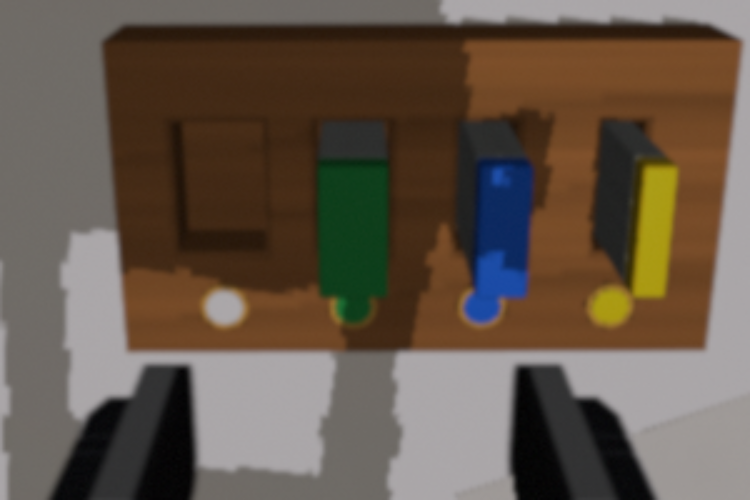

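The green block stands in the third slot behind the green dot at crop (352,310), with its top at z = 58 mm, and blue and yellow are undisturbed. Next I go to the tweezers.

Call:
drive_tool --pt "60 0 0 -40 0 0 -1.2" --pt "60 -18.1 37.7 0 0 0 0" --pt "60 -18.1 37.7 0 0 0 0" --pt "60 -18.1 37.7 0 0 0 0" --pt "60 -18.1 37.7 0 0 0 0" --pt "60 -18.1 37.7 0 0 0 0" --pt "60 -18.1 37.7 0 0 0 0" --pt "60 -18.1 37.7 0 0 0 0" --pt "60 -18.1 37.7 0 0 0 0" --pt "60 -18.1 37.7 0 0 0 0" --pt "60 -18.1 37.7 0 0 0 0"

```text
t: 10.0
tcp_pos: [0.4259, -0.2945, 0.1653]
ee_rot: [-3.14, 0.002, 0.159]
ft_force: [0.6, -0.0, 0.8]
gripper_width: 0.06
```

Call:
drive_tool --pt "60 0 0 0 0 0 0" --pt "60 0 0 0 0 0 0"

```text
t: 10.2
tcp_pos: [0.4264, -0.2937, 0.1654]
ee_rot: [-3.139, 0.002, 0.157]
ft_force: [0.9, 0.6, 0.7]
gripper_width: 0.0599
```

Run:
```python
from g import *
s,d,C=shot('w5'); print(np.round(s['tcp_pos'],4),np.round(np.degrees(s['ee_rot']),2),s['gripper_width'],np.round(s['ft_force'],1))
np.savez('w5.npz',C=C)
for th in ('stand','left_arm','right_arm','pointer','rider','grips'):
    for o in vision.trace(d,th)[:2]:
        P=C[o['mask']]; print(th,round(o['confidence'],2),np.round(o['bbox']),np.round(np.nanmedian(P,0),4))
        if th=='stand': rect(P,.014,.024,'base')
cv2.imwrite('pics/w5c.png',cv2.resize(d['frame'][210:450,160:480],(800,600),interpolation=cv2.INTER_CUBIC))
```

```text
[ 0.4264 -0.2937  0.1654] [-1.7985e+02  1.0000e-01  8.9700e+00] 0.05985575550293112 [0.9 0.6 0.7]
stand 0.76 [321. 280. 107. 306.] [ 0.3608 -0.3027  0.0188]
base 13401 [ 345.2 -304.7] [148.7  79.3] 8.5 0.0181
left_arm 0.6 [303. 262.  65. 275.] [ 0.4463 -0.279   0.0667]
right_arm 0.67 [335. 263.  36. 268.] [ 0.4229 -0.3072  0.0657]
pointer 0.74 [335. 265.  30. 276.] [ 0.4245 -0.307   0.0659]
pointer 0.24 [321. 280. 108. 310.] [ 0.3612 -0.3026  0.0188]
rider 0.7 [291. 158.   8.  24.] [ 0.4746 -0.2667  0.0719]
grips 0.91 [323. 281. 104. 306.] [ 0.361  -0.3027  0.0188]
```

View pics/w5c.png

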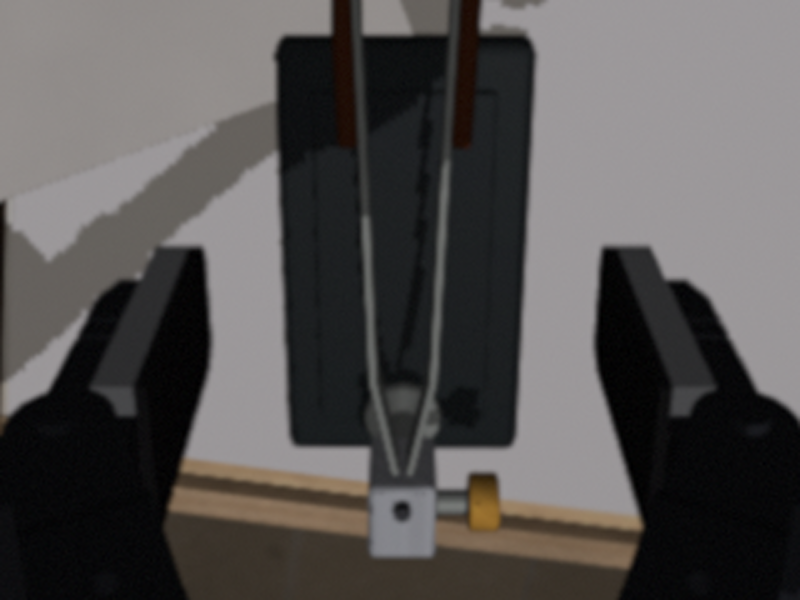

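The view shows the stand base, the two brown grips at crop columns ~345 and ~465, and the clamp at crop (400,510). Next I measure the grips, rider and pointer.

Run:
```python
from g import *
C=np.load('w5.npz')['C']; f=cv2.imread('pics/w5.png')
m=hue({'frame':f},0,12,110)&(C[...,2]>.055)&(C[...,2]<.08)
n,l,st,c=cv2.connectedComponentsWithStats(m.astype(np.uint8))
for i in range(1,n):
    if st[i,4]>40: print(c[i],st[i]); rect(C[l==i],.055,.08,'b')
cv2.imwrite('pics/w5d.png',cv2.resize(f[100:300,240:400],(640,800),interpolation=cv2.INTER_CUBIC)[:600])
```

```text
[289.74626866 154.31343284] [287 148   6  14  67]
b 67 [ 476.2 -266.1] [7.6 3. ] 7.9 0.0718
[296.84773663 235.00617284] [293 198   9  71 486]
b 486 [ 426.8 -276.6] [45.  5.] 10.8 0.0668
[346.35714286 233.7034632 ] [341 198  11  71 462]
b 462 [ 431.6 -307.6] [45.   4.9] 6.3 0.0669
```

View pics/w5d.png

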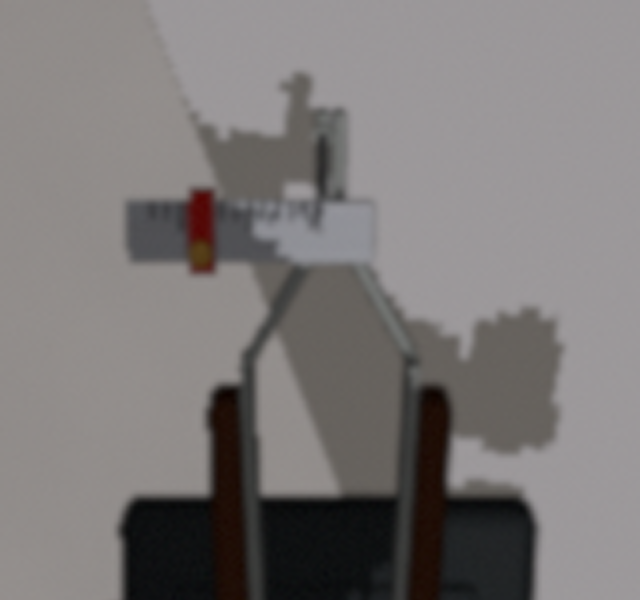

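Call:
drive_tool --pt "60 2.5 0.3 25 0 0 0.3" --pt "60 0 0 25 0 0 0" --pt "60 0 0 25 0 0 0" --pt "60 0 0 25 0 0 0" --pt "60 0 0 24 0 0 0" --pt "48 0 0 0 0 0 0" --pt "40 0 0 0 0 0 0" --pt "38 0 0 0 0 0 0" --pt "38 0 0 0 0 0 0" --grip_force 30

```text
t: 11.45
tcp_pos: [0.4313, -0.294, 0.0444]
ee_rot: [3.141, -0.002, 0.154]
ft_force: [1.2, 1.2, -1.5]
gripper_width: 0.0379
```

Call:
drive_tool --pt "36 0 0 0 0 0 0" --pt "34 0 0 0 0 0 0" --pt "32 0 0 0 0 0 0" --pt "30 0 0 0 0 0 0" --pt "28 0 0 0 0 0 0" --pt "28 0 0 0 0 0 0" --pt "28 0 0 0 0 0 0"

```text
t: 12.15
tcp_pos: [0.4318, -0.2948, 0.0449]
ee_rot: [3.139, -0.003, 0.154]
ft_force: [0.5, 2.6, 7.3]
gripper_width: 0.0282
```

Run:
```python
from g import *
s,d,C=shot('w6'); print(np.round(s['tcp_pos'],4),np.round(np.degrees(s['ee_rot']),2),s['gripper_width'],np.round(s['ft_force'],1))
for th in ('rider','pointer'):
    for o in vision.trace(d,th)[:2]: print(th,round(o['confidence'],2),np.round(o['bbox']),np.round(np.nanmedian(C[o['mask']],0),4))
u,v=[int(x) for x in vision.trace(d,'rider')[0]['bbox'][:2]]
cv2.imwrite('pics/w6c.png',cv2.resize(d['frame'][max(v-60,0):v+60,u-60:u+100],(800,600),interpolation=cv2.INTER_CUBIC)); print(u,v)
```

```text
[ 0.4318 -0.2948  0.0449] [ 1.7987e+02 -1.5000e-01  8.8000e+00] 0.028152096376554244 [0.5 2.6 7.3]
rider 0.78 [279. 228.  10.  44.] [ 0.4764 -0.2738  0.0719]
rider 0.54 [330. 312.  72. 291.] [ 0.4377 -0.3026  0.066 ]
pointer 0.76 [329. 313.  66. 286.] [ 0.4381 -0.3024  0.066 ]
pointer 0.48 [630. 243.  21.  52.] [ 0.4744 -0.4361  0.007 ]
278 227
```

View pics/w6c.png

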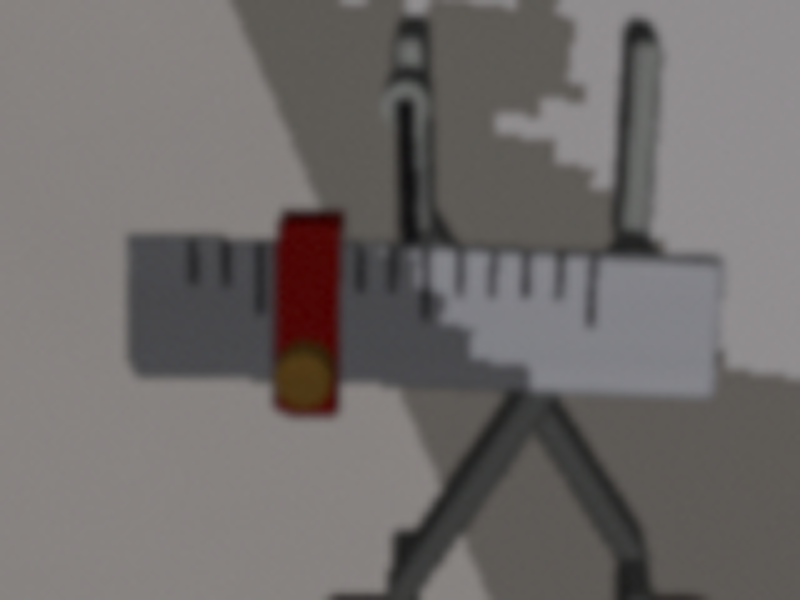

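The pointer now reads about 11.0 mm, at crop column 410. The rider is at about 17.0 mm, column 311, with ticks every 2 mm. About 6 mm of travel remains, so I set the width to ≈ 24 mm.

Call:
drive_tool --pt "27 0 0 0 0 0 0" --pt "26 0 0 0 0 0 0" --pt "25 0 0 0 0 0 0" --pt "23.9 0 0 0 0 0 0" --pt "23.9 0 0 0 0 0 0" --pt "23.9 0 0 0 0 0 0" --pt "23.9 0 0 0 0 0 0"

```text
t: 13.05
tcp_pos: [0.432, -0.2948, 0.0451]
ee_rot: [3.139, -0.003, 0.153]
ft_force: [0.1, 3.0, 8.8]
gripper_width: 0.024
```

Run:
```python
from g import *
s,d,C=shot('w7'); print(np.round(s['tcp_pos'],4),np.round(np.degrees(s['ee_rot']),2),s['gripper_width'],np.round(s['ft_force'],1))
o=vision.trace(d,'rider')[0]; print(o['bbox']); u,v=[int(x) for x in o['bbox'][:2]]
cv2.imwrite('pics/w7c.png',cv2.resize(d['frame'][max(v-60,0):v+60,u-60:u+100],(800,600),interpolation=cv2.INTER_CUBIC)); print(u,v)
t=vision.capture('top'); Ct=cloud(t)
for th,z in (('stand',(.012,.026)),('block_rack',(.02,.032))): rect(Ct[vision.trace(t,th)[0]['mask']],*z,th)
g=hue(t,45,85)&(Ct[...,1]>0)&(Ct[...,1]<.2); rect(Ct[g],.05,.068,'green')
```

```text
[ 0.432  -0.2948  0.0451] [ 1.7987e+02 -1.7000e-01  8.7900e+00] 0.02400101979888879 [0.1 3.  8.8]
[290.0, 230.2, 15.8, 41.5]
290 230
stand 1375 [ 353.4 -306.1] [129.8  81.7] 8.4 0.0192
block_rack 0 [0. 0.] [0. 0.] 0.0 nan
green 102 [549.5 106.1] [31.7 16.4] 6.2 0.0587
  return _methods._mean(a, axis=axis, dtype=dtype,
  ret = ret.dtype.type(ret / rcount)
```

View pics/w7c.png

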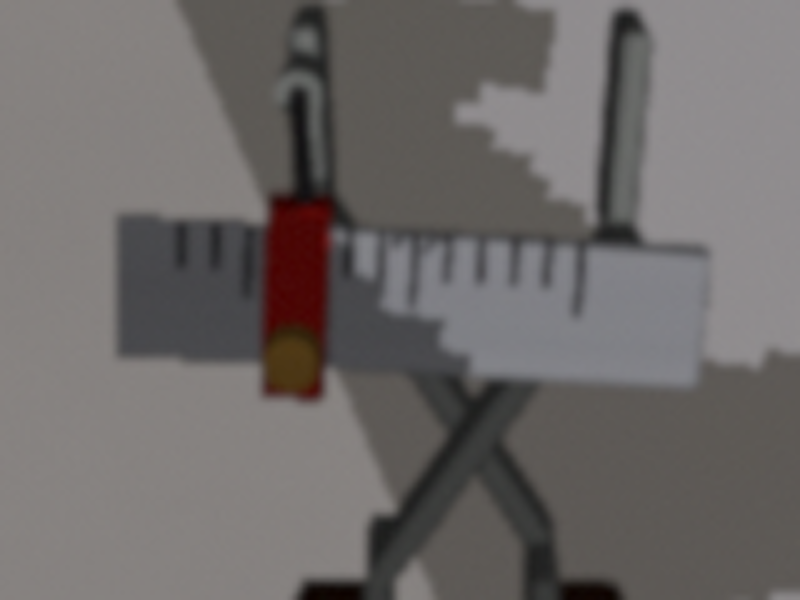

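The needle stands at column ~306 and the rider's centre at ~301, a difference of about 0.3 mm. I hold for over a second and then hand in.

Call:
drive_tool --pt "23.9 0 0 0 0 0 0" --pt "23.9 0 0 0 0 0 0" --pt "23.9 0 0 0 0 0 0" --pt "23.9 0 0 0 0 0 0" --pt "23.9 0 0 0 0 0 0" --pt "23.9 0 0 0 0 0 0" --pt "23.9 0 0 0 0 0 0" --pt "23.9 0 0 0 0 0 0" --pt "23.9 0 0 0 0 0 0" --pt "23.9 0 0 0 0 0 0" --pt "23.9 0 0 0 0 0 0" --pt "23.9 0 0 0 0 0 0"

```text
t: 14.5
tcp_pos: [0.432, -0.2948, 0.0451]
ee_rot: [3.139, -0.003, 0.153]
ft_force: [0.3, 2.2, 8.5]
gripper_width: 0.0238
```

```bash
python3 -c "
from h import *
s=get_state(); print(s['t'],s['gripper_width'],s['tcp_pos'],s['ft_force']); print(ticket.sign_off())"
```

```text
14.5 0.02384029023155774 [ 0.43196952 -0.29477038  0.04510535] [0.25308559 2.18461114 8.45128528]
the job is handed in; nothing more can be done
None
```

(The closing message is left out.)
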